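# Find the full parts tin by its weight

### The arm

A 6-joint arm with a two-finger parallel gripper is mounted at the origin on a cart in front of the work surface, level with it; the furniture and walls round the work are solid. World frame = base frame: x ahead of the robot, y to its left, z up, the work surface at z = 0. Lengths are in mm, angles in rad, forces in N, time in s.
With the tool pointing down it reaches from about 275 to 750 mm from the base axis. Payload 10.2 kg.
Tool frame: the origin (TCP) lies between the finger pads; the fingertips stand 14 mm ahead of it and the grasp point (between the pads) lies 5 mm behind it (tip_reach is the distance from the TCP to the fingertips, in mm); z points along the fingers, y is the line along which they close (so a half turn about z gives the same grasp; the last joint's range is limited). The gripper opens to 85 mm and grips with 20 to 120 N. Pads are 22 mm wide; open, the fingers measure 114 mm over their backs; the gripper's body (76 mm by 85 mm) begins 54 mm behind the grasp point. The pads swing forward as they close: fully open they stand 13 mm farther back than shut.
Start: joints at [0.921, 0.313, 1.498, -0, 1.331, -0.223], TCP at [217.342, 477.906, 245.294] pointing down, gripper open.
Joint ranges: [-2.94, 2.94], [-0.97, 2.17], [0.19, 2.56], [-1.23, 4.37], [0.02, 3.11], [-2.88, 2.88]. Speed limits (rad/s): [2.39, 2.39, 3.01, 3.14, 3.14, 3.14].

### API

Orientations are given as a unit quaternion [w, x, y, z].
In Python, from rig import * gives the robot as it stands.
- The arm moves only by the tool arm_command, never from a script. Its argument "steps" is a list that holds one entry, the list of rows, each a list of 7 numbers: the opening, from 0 (shut) to 1 (fully open), then the shift along the tool's x, y, z each as a share of 0.05 m, from -1 to 1, then the turn, a rotation vector about the tool's x, y, z each as a share of 0.15 rad, from -1 to 1. A call has 1 to 8 rows; each row shifts and turns the commanded pose from where the row before left it, along the tool's axes as they then stand; what a row does not reach is not made up. A row lasts 1/8 s, in which the tool goes at most 62.5 mm and 10.7 degrees, less where a joint would pass 70% of its speed; a pose out of reach is approached as far as the arm can. A call with a number of a shift or a turn outside -1 to 1 is refused whole. A call with a gripper value outside its range is refused whole. The fingers move at their own pace and stop on an object; "squeeze" is the grip in N (left out, the last holds). Time passes only in rows, so rows that do not move let the fingers close. It gives the time, the measured TCP pose, the force, the opening and the grip force at its end, in the units of the state.
- sense(): the state, without advancing time (a new reading comes with each control period).
- capture(name): name is "scene" or "top"; returns the picture (400x640x3 uint8, red, green, blue); there is no depth.
- get_calibration(name): a dict with "intrinsics" (3x3 intrinsics, pixels), "rvec" (rotation vector, rad) and "tvec" (3), from world to camera coordinates, as OpenCV has them. Camera axes: x right, y down, z forward; pixel columns grow to the right and rows downward; lengths in mm; the calibration is good to about 2 mm. A picture is of the moment at which its call begins. get_calibration takes no time and is no camera call.
- finish_job(): hands the job in; it is judged then, once.
The state is a dict: "time_s": time; "joints": joint angles; "dq": joint speeds; "tau": joint torques, N m; "eef_pos": TCP position; "ee_rot": TCP orientation; "force": force on the tool from outside, world axes, zero at the start; "wrist_torque": the same for the moment, N m; "grip_width": opening from 0.0 (shut) to 1.0 (fully open); "grip_force": force on a finger pad.
Only numpy, scipy, OpenCV 4.12 (cv2) and the standard library are available. Lean on these libraries where they do the work, as an engineer would, in place of code of your own. Each camera call takes 0.05 s, during which the arm holds its last target. There are 200 camera calls.

### The job

The three identical green-lidded tins on the desk hold spare screws, and only one is still full. First lift the yellow tape measure off the tin it stands on and stand it upright on the desk, clear of the tins. Then, working from left to right as the robot sees them, lift each tin level about 10 cm straight up to feel its weight for a moment and set it back where it stood; finish holding the heaviest one level in the gripper, about 15 cm above the desk, without letting go, the other two tins back in their places and the spray bottle, memo pad and memory stick left alone.

Things in the scene. Friction and masses are not known exactly. Their poses are not given: they have to be found in the camera images.
- tin_1: closed sweet tin, green lid (fixed shut), bare metal sides; 48 mm (own x) by 62 mm (own y) by 19 mm high, straight sides. Origin at the centre of its underside, z up. All three look the same and weigh 0.10 to 0.42 kg; one, holding a loose filling that may shift a little, weighs at least 0.2 kg more than the others
- tin_2: second tin, just like tin_1. The three stand in a loose row from left (+y) to right (-y), at least 90 mm apart in y; which tin stands where, and under the tape measure, changes from start to start
- tin_3: third tin, just like tin_1; each tin is turned at most 30 degrees, its 48 mm width lying roughly along the robot's x
- tape: yellow tape measure, 0.16 kg, upright case 36 mm thick (own x), 64 mm long (own y, from -28 to +36 mm; a small tape hook sticks out beyond) and 60 mm high; origin at the underside, z up. At the start it stands on the lid of one of the tins (19 mm above the desk), turned any way up to 50 degrees from the robot's x axis
- spray: bystander: small brown spray bottle with a black top, 33 mm wide, 102 mm high, standing behind the tins (x about 0.68); leave it alone
- memo_pad: bystander: yellow block of notes 76 x 76 x 17 mm, right of the tins on the felt mat; leave it alone
- usb_stick: bystander: small blue memory stick 18 x 57 x 8 mm, behind the tins; leave it alone. Right of the tins lies a grey felt mat, its top 3 mm above the desk (it counts as desk); its part at x 0.40 to 0.50, y -0.15 to -0.05 is always free
Things that resemble listed ones, but are neither listed nor needed, are in the scene too. Leave any orange look-alike of the tin_3 alone. What is shaped like the tin_1 but orange is not meant.

How it is judged (in metres and radians):
On the way, in this order (a step that is already met when the one before it is completed fails the run):
1. the tape measure is lifted off the tin by the gripper (height (world z) of tape above 0.03 m and contact force between tape and the fingers above 0.5 N), for 0.1 s.
2. the tape measure stands upright on the desk, clear of the tins, let go (height (world z) of tape below 0.008 m and angle between tape's own z axis and vertical below 0.15 rad and contact force between tape and the fingers below 0.1 N and horizontal distance between tape and tin_1 above 0.06 m and horizontal distance between tape and tin_2 above 0.06 m and horizontal distance between tape and tin_3 above 0.06 m), for 0.2 s.
3. the left tin is held level, more than 5 cm above the desk over its place, the other two standing on the desk in theirs (((world y of tin_1 above 0.2975 m and height (world z) of tin_1 above 0.05 m and angle between tin_1's own z axis and vertical below 0.4 rad and contact force between tin_1 and the fingers above 0.5 N and world y of tin_2 between 0.1425 and 0.2975 m and height (world z) of each of tin_2, tin_3 below 0.01 m and world y of tin_3 below 0.1425 m) or (world y of tin_1 above 0.2975 m and height (world z) of tin_1 above 0.05 m and angle between tin_1's own z axis and vertical below 0.4 rad and contact force between tin_1 and the fingers above 0.5 N and world y of tin_3 between 0.1425 and 0.2975 m and height (world z) of each of tin_3, tin_2 below 0.01 m and world y of tin_2 below 0.1425 m) or (world y of tin_2 above 0.2975 m and height (world z) of tin_2 above 0.05 m and angle between tin_2's own z axis and vertical below 0.4 rad and contact force between tin_2 and the fingers above 0.5 N and world y of tin_1 between 0.1425 and 0.2975 m and height (world z) of each of tin_1, tin_3 below 0.01 m and world y of tin_3 below 0.1425 m) or (world y of tin_2 above 0.2975 m and height (world z) of tin_2 above 0.05 m and angle between tin_2's own z axis and vertical below 0.4 rad and contact force between tin_2 and the fingers above 0.5 N and world y of tin_3 between 0.1425 and 0.2975 m and height (world z) of each of tin_3, tin_1 below 0.01 m and world y of tin_1 below 0.1425 m) or (world y of tin_3 above 0.2975 m and height (world z) of tin_3 above 0.05 m and angle between tin_3's own z axis and vertical below 0.4 rad and contact force between tin_3 and the fingers above 0.5 N and world y of tin_1 between 0.1425 and 0.2975 m and height (world z) of each of tin_1, tin_2 below 0.01 m and world y of tin_2 below 0.1425 m) or (world y of tin_3 above 0.2975 m and height (world z) of tin_3 above 0.05 m and angle between tin_3's own z axis and vertical below 0.4 rad and contact force between tin_3 and the fingers above 0.5 N and world y of tin_2 between 0.1425 and 0.2975 m and height (world z) of each of tin_2, tin_1 below 0.01 m and world y of tin_1 below 0.1425 m))), for 0.3 s.
4. the left tin is back, and the middle tin is held up over its place in the same way (((world y of tin_1 above 0.2975 m and height (world z) of each of tin_1, tin_3 below 0.01 m and world y of tin_2 between 0.1425 and 0.2975 m and height (world z) of tin_2 above 0.05 m and angle between tin_2's own z axis and vertical below 0.4 rad and contact force between tin_2 and the fingers above 0.5 N and world y of tin_3 below 0.1425 m) or (world y of tin_1 above 0.2975 m and height (world z) of each of tin_1, tin_2 below 0.01 m and world y of tin_3 between 0.1425 and 0.2975 m and height (world z) of tin_3 above 0.05 m and angle between tin_3's own z axis and vertical below 0.4 rad and contact force between tin_3 and the fingers above 0.5 N and world y of tin_2 below 0.1425 m) or (world y of tin_2 above 0.2975 m and height (world z) of each of tin_2, tin_3 below 0.01 m and world y of tin_1 between 0.1425 and 0.2975 m and height (world z) of tin_1 above 0.05 m and angle between tin_1's own z axis and vertical below 0.4 rad and contact force between tin_1 and the fingers above 0.5 N and world y of tin_3 below 0.1425 m) or (world y of tin_2 above 0.2975 m and height (world z) of each of tin_2, tin_1 below 0.01 m and world y of tin_3 between 0.1425 and 0.2975 m and height (world z) of tin_3 above 0.05 m and angle between tin_3's own z axis and vertical below 0.4 rad and contact force between tin_3 and the fingers above 0.5 N and world y of tin_1 below 0.1425 m) or (world y of tin_3 above 0.2975 m and height (world z) of each of tin_3, tin_2 below 0.01 m and world y of tin_1 between 0.1425 and 0.2975 m and height (world z) of tin_1 above 0.05 m and angle between tin_1's own z axis and vertical below 0.4 rad and contact force between tin_1 and the fingers above 0.5 N and world y of tin_2 below 0.1425 m) or (world y of tin_3 above 0.2975 m and height (world z) of each of tin_3, tin_1 below 0.01 m and world y of tin_2 between 0.1425 and 0.2975 m and height (world z) of tin_2 above 0.05 m and angle between tin_2's own z axis and vertical below 0.4 rad and contact force between tin_2 and the fingers above 0.5 N and world y of tin_1 below 0.1425 m))), for 0.3 s.
5. the middle tin is back, and the right tin is held up over its place in the same way (((world y of tin_1 above 0.2975 m and height (world z) of each of tin_1, tin_2 below 0.01 m and world y of tin_2 between 0.1425 and 0.2975 m and world y of tin_3 below 0.1425 m and height (world z) of tin_3 above 0.05 m and angle between tin_3's own z axis and vertical below 0.4 rad and contact force between tin_3 and the fingers above 0.5 N) or (world y of tin_1 above 0.2975 m and height (world z) of each of tin_1, tin_3 below 0.01 m and world y of tin_3 between 0.1425 and 0.2975 m and world y of tin_2 below 0.1425 m and height (world z) of tin_2 above 0.05 m and angle between tin_2's own z axis and vertical below 0.4 rad and contact force between tin_2 and the fingers above 0.5 N) or (world y of tin_2 above 0.2975 m and height (world z) of each of tin_2, tin_1 below 0.01 m and world y of tin_1 between 0.1425 and 0.2975 m and world y of tin_3 below 0.1425 m and height (world z) of tin_3 above 0.05 m and angle between tin_3's own z axis and vertical below 0.4 rad and contact force between tin_3 and the fingers above 0.5 N) or (world y of tin_2 above 0.2975 m and height (world z) of each of tin_2, tin_3 below 0.01 m and world y of tin_3 between 0.1425 and 0.2975 m and world y of tin_1 below 0.1425 m and height (world z) of tin_1 above 0.05 m and angle between tin_1's own z axis and vertical below 0.4 rad and contact force between tin_1 and the fingers above 0.5 N) or (world y of tin_3 above 0.2975 m and height (world z) of each of tin_3, tin_1 below 0.01 m and world y of tin_1 between 0.1425 and 0.2975 m and world y of tin_2 below 0.1425 m and height (world z) of tin_2 above 0.05 m and angle between tin_2's own z axis and vertical below 0.4 rad and contact force between tin_2 and the fingers above 0.5 N) or (world y of tin_3 above 0.2975 m and height (world z) of each of tin_3, tin_2 below 0.01 m and world y of tin_2 between 0.1425 and 0.2975 m and world y of tin_1 below 0.1425 m and height (world z) of tin_1 above 0.05 m and angle between tin_1's own z axis and vertical below 0.4 rad and contact force between tin_1 and the fingers above 0.5 N))), for 0.3 s.
At the end, for the whole second after the job is handed in: The heaviest tin is held still and level (0.4 rad) in the fingers, over 10 cm above the desk, x under 0.75, touching no loose thing; the other tins stand on the desk within 6 cm of their starts and the tape measure stands upright on the desk, none of them touched (((distance between filling_c0 and tin_1 below 0.03 m and height (world z) of tin_1 above 0.1 m and angle between tin_1's own z axis and vertical below 0.4 rad and contact force between tin_1 and the fingers above 0.5 N and linear speed of tin_1 below 0.05 m/s and world x of tin_1 below 0.75 m and contact force between tin_1 and tape below 0.1 N and contact force between tin_1 and spray below 0.1 N and contact force between tin_1 and tin_2 below 0.1 N and contact force between tin_1 and tin_3 below 0.1 N and height (world z) of each of tin_2, tin_3 below 0.006 m and angle between each of tin_2, tin_3's own z axis and vertical below 0.1 rad and distance of each of tin_2, tin_3 from where it was at the start of the episode below 0.06 m and contact force between each of tin_2, tin_3 and the fingers below 0.1 N) or (distance between filling_c0 and tin_2 below 0.03 m and height (world z) of tin_2 above 0.1 m and angle between tin_2's own z axis and vertical below 0.4 rad and contact force between tin_2 and the fingers above 0.5 N and linear speed of tin_2 below 0.05 m/s and world x of tin_2 below 0.75 m and contact force between tin_2 and tape below 0.1 N and contact force between tin_2 and spray below 0.1 N and contact force between tin_2 and tin_1 below 0.1 N and contact force between tin_2 and tin_3 below 0.1 N and height (world z) of each of tin_1, tin_3 below 0.006 m and angle between each of tin_1, tin_3's own z axis and vertical below 0.1 rad and distance of each of tin_1, tin_3 from where it was at the start of the episode below 0.06 m and contact force between each of tin_1, tin_3 and the fingers below 0.1 N) or (distance between filling_c0 and tin_3 below 0.03 m and height (world z) of tin_3 above 0.1 m and angle between tin_3's own z axis and vertical below 0.4 rad and contact force between tin_3 and the fingers above 0.5 N and linear speed of tin_3 below 0.05 m/s and world x of tin_3 below 0.75 m and contact force between tin_3 and tape below 0.1 N and contact force between tin_3 and spray below 0.1 N and contact force between tin_3 and tin_1 below 0.1 N and contact force between tin_3 and tin_2 below 0.1 N and height (world z) of each of tin_1, tin_2 below 0.006 m and angle between each of tin_1, tin_2's own z axis and vertical below 0.1 rad and distance of each of tin_1, tin_2 from where it was at the start of the episode below 0.06 m and contact force between each of tin_1, tin_2 and the fingers below 0.1 N)) and height (world z) of tape below 0.008 m and angle between tape's own z axis and vertical below 0.15 rad and contact force between tape and the fingers below 0.1 N); the arm keeps its last pose, push and grip.
It fails at once if the spray bottle, memo pad or memory stick is moved by more than 3 cm (distance of any of spray, memo_pad, usb_stick from where it was at the start of the episode above 0.03 m).
It fails at once if a tin is dropped: more than 25 mm above the desk with no finger on it ((height (world z) of tin_1 above 0.025 m and contact force between tin_1 and the fingers below 0.02 N) or (height (world z) of tin_2 above 0.025 m and contact force between tin_2 and the fingers below 0.02 N) or (height (world z) of tin_3 above 0.025 m and contact force between tin_3 and the fingers below 0.02 N)).
It fails at once if the tape measure is dropped: more than 45 mm above the desk with no finger on it (height (world z) of tape above 0.045 m and contact force between tape and the fingers below 0.02 N).
It also fails if it takes over 72 s, if anything falls off the work surface, if the arm or the gripper's body presses on something with over 40 N, if the wrist force passes 120 N, or if a joint passes its speed limit or range.

## Working session

There is one attempt and no reset: what is moved stays moved. The work goes in short steps, Python scripts to look and compute and a tool call to move; the robot and the scene stay as the last step left them, time stands still between calls to the robot, and variables do not carry over. Pictures are saved under pics/ and viewed, at most 10 in all, crops included, and the job is handed in when it is done.

Besides the shell and the picture viewer there is one more tool, called after "Call:" as a command line: name --argument value ..., lists and objects as JSON in quotes. arm_command: Moves the arm, as the interface text tells. Its arguments: {"type":"object","properties":{"steps":{"type":"array"},"squeeze":{"type":"number"}},"required":["steps"]}

```bash
ls; mkdir -p pics; python3 - <<'E'
from rig import *
import cv2,numpy as np
print(sense())
for n in("top","scene"):
    cv2.imwrite(f"pics/{n}0.png",capture(n)[:,:,::-1]); c=get_calibration(n)
    R=cv2.Rodrigues(np.array(c["rvec"],float))[0];print(n,c["intrinsics"],-R.T@np.array(c["tvec"]).ravel())
E
```

```text
pics
{'time_s': 0.0, 'joints': array([ 9.20571765e-01,  3.13477580e-01,  1.49845945e+00, -9.82167837e-06,
        1.33098753e+00, -2.23434915e-01]), 'dq': array([-0.00036332,  0.00028614, -0.00035519,  0.00021418,  0.00078235,
        0.00108991]), 'tau': array([-7.22320260e-05, -4.12268186e+01, -2.59743780e+01, -1.70413450e-04,
        4.10268927e-03,  3.52072846e-05]), 'eef_pos': array([217.20255991, 477.69451122, 244.71253155]), 'ee_rot': array([-2.77422525e-04,  2.11777744e-01,  9.77317627e-01, -6.05436360e-04]), 'force': array([ 0.1468202 ,  0.34302028, -0.30016353]), 'wrist_torque': array([-0.08707993,  0.04067301,  0.03207311]), 'grip_force': 0.0, 'grip_width': 1.0001026717083485}
top [[392.37469772   0.         318.59156296]
 [  0.         392.37469772 205.26413588]
 [  0.           0.           1.        ]] [474.95842694 135.2207134  930.98693918]
scene [[517.03138048   0.         310.14866667]
 [  0.         517.03138048 190.41603311]
 [  0.           0.           1.        ]] [ -86.06777529 -271.7424417   798.84884924]
```

View pics/top0.png

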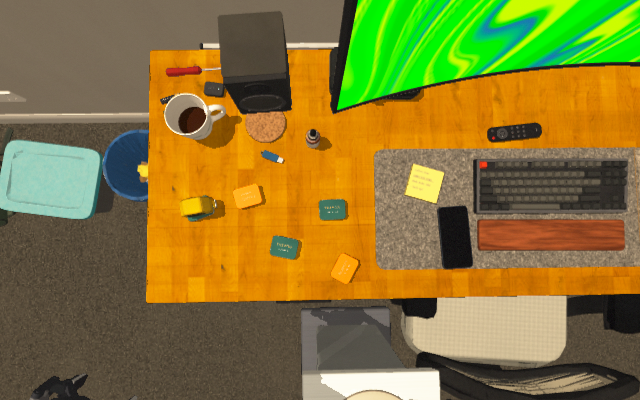

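View pics/scene0.png

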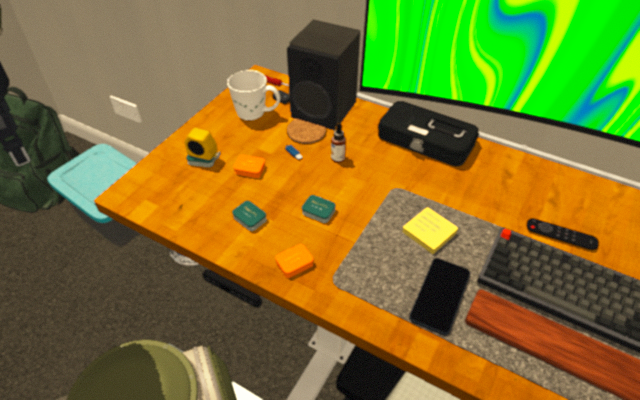

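```bash
cat > h.py <<'E'
from rig import *
import cv2,numpy as np
def ray(n,uv,z):
    c=get_calibration(n);K=np.array(c["intrinsics"],float);R=cv2.Rodrigues(np.array(c["rvec"],float))[0];t=np.array(c["tvec"],float).ravel()
    C=-R.T@t; uv=np.atleast_2d(np.array(uv,float)); d=(np.linalg.inv(K)@np.c_[uv,np.ones(len(uv))].T).T@R
    return (C+d*((z-C[2])/d[:,2])[:,None])[:,:2]
def blobs(im,lo,hi,roi,amin=40):
    h=cv2.cvtColor(im,cv2.COLOR_RGB2HSV); m=cv2.inRange(h,lo,hi); k=np.zeros_like(m);x0,x1,y0,y1=roi;k[y0:y1,x0:x1]=m[y0:y1,x0:x1]
    k=cv2.morphologyEx(k,cv2.MORPH_CLOSE,np.ones((3,3)))
    return [c[:,0] for c in cv2.findContours(k,cv2.RETR_EXTERNAL,cv2.CHAIN_APPROX_NONE)[0] if cv2.contourArea(c)>amin]
def rect(n,c,z):
    P=ray(n,c,z).astype(np.float32); (cx,cy),(w,h),a=cv2.minAreaRect(P)
    ax=a if w<h else a+90   # direction of short side, deg from +x
    return np.round([cx,cy,min(w,h),max(w,h),(ax+90)%180-90],1)
G=((75,60,20),(100,255,160)); Y=((23,120,90),(34,255,255))
E
cat > m.py <<'E'
from h import *
import sys
im=capture("top")
for c in blobs(im,*G,(150,380,130,300)): print("green",c.mean(0).round(),rect("top",c,19))
for c in blobs(im,*Y,(150,380,130,300)):
    print("yellow z79",c.mean(0).round(),rect("top",c,79))
    print("yellow z60",rect("top",c,60))
E
python3 m.py; python3 - <<'E'
import cv2
a=cv2.imread("pics/top0.png")[170:270,160:360];b=cv2.imread("pics/scene0.png")[110:190,170:330]
cv2.imwrite("pics/c0.png",cv2.vconcat([cv2.resize(a,(600,300),interpolation=cv2.INTER_CUBIC),cv2.resize(b,(600,300),interpolation=cv2.INTER_CUBIC)]))
E
```

```text
green [284. 247.] [442.6 196.8  43.2  57.5 -12.2]
green [332. 209.] [528.4  84.1  42.   56.1  -0.8]
yellow z79 [190. 206.] [535.6 395.5  30.4  42.6   9.7]
yellow z60 [536.9 401.3  31.   43.5   9.7]
```

View pics/c0.png

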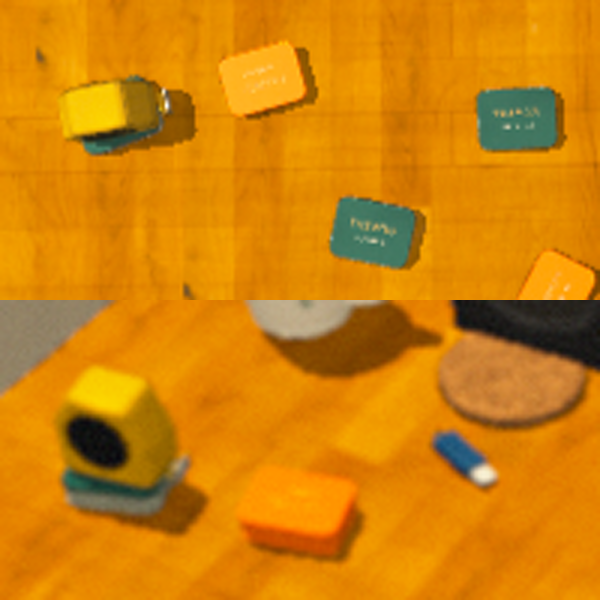

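```bash
cat > plan.py <<'E'
# usage: plan.py x y z yaw_deg : needed total shift (units of 50 mm, tool axes now, tool assumed near vertical), turn z (units .15 rad), and tilt fix
import sys; from h import *
from scipy.spatial.transform import Rotation as Ro
s=sense(); q=s["ee_rot"]; R=Ro.from_quat(np.r_[q[1:],q[0]]); x,y,z,a=map(float,sys.argv[1:])
a=np.deg2rad(a); yv=np.array([np.cos(a),np.sin(a),0]); zv=np.array([0,0,-1.])
best=min([Ro.from_matrix(np.c_[np.cross(k*yv,zv),k*yv,zv]) for k in(1,-1)],key=lambda T:(R.inv()*T).magnitude())
d=np.array([x,y,z])-s["eef_pos"]
print("t",round(s["time_s"],2),"pos",s["eef_pos"].round(1),"shift now",(R.inv().apply(d)/50).round(2),"shift after turn",(best.inv().apply(d)/50).round(2),"turn",((R.inv()*best).as_rotvec()/.15).round(2),"F",s["force"].round(1),"grip",round(s["grip_force"],1),round(s["grip_width"],3),"j",s["joints"].round(2))
E
python3 - <<'E'
from h import *
o=np.array([160,170])
for p,z in [((62,92),79),((62,140),79),((127,82),79),((128,133),79),((158,88),40),((158,122),40),((135,75),19),((85,153),19),((160,130),19)]:
    print(p,z,ray("top",np.array(p)/3+o,z).round(1))
E
python3 plan.py 536 395 200 9
```

```text
(62, 92) 79 [[547.6 414.8]]
(62, 140) 79 [[512.9 414.5]]
(127, 82) 79 [[554.2 368.2]]
(128, 133) 79 [[517.3 367.3]]
(158, 88) 40 [[552.9 355.6]]
(158, 122) 40 [[527.2 355.5]]
(135, 75) 19 [[565.1 378.5]]
(85, 153) 19 [[505.3 416.5]]
(160, 130) 19 [[522.2 359.2]]
t 0.15 pos [217.2 477.8 244.9] shift now [-6.49  1.13  0.9 ] shift after turn [-2.63  6.04  0.9 ] turn [-0.01  0.    6.58] F [0.2 0.7 0.8] grip 0.0 0.997 j [ 0.92  0.31  1.5  -0.    1.33 -0.22]
```

Call:
arm_command --steps '[[[1,-0.82,0.12,0.11,0,0,0],[1,-0.82,0.12,0.11,0,0,0],[1,-0.82,0.12,0.11,0,0,0],[1,-0.82,0.12,0.11,0,0,0],[1,-0.82,0.12,0.11,0,0,0],[1,-0.82,0.12,0.11,0,0,0],[1,-0.82,0.12,0.11,0,0,0],[1,-0.82,0.12,0.11,0,0,0]]]'

```text
time_s: 1.15
eef_pos: [537.0, 385.3, 200.8]
ee_rot: [-0.0, 0.212, 0.977, -0.0]
force: [0.6, 0.7, 0.2]
grip_width: 1.001
grip_force: 0.0
```

Call:
arm_command --steps '[[[1,0,0,0.2,0,0,0.83],[1,0,0,0.2,0,0,0.83],[1,0,0,0.2,0,0,0.83],[1,0,0,0.2,0,0,0.83],[1,0,0,0.2,0,0,0.83],[1,0,0,0.2,0,0,0.83],[1,0,0,0.2,0,0,0.83],[1,0,0,0.2,0,0,0.83]]]'

```text
time_s: 2.15
eef_pos: [535.6, 385.7, 120.6]
ee_rot: [-0.0, 0.654, 0.756, -0.0]
force: [-0.4, -1.1, -0.1]
grip_width: 1.005
grip_force: 0.0
```

```bash
python3 plan.py 534 386 45 8
```

```text
t 2.15 pos [535.6 385.7 120.6] shift now [ 0.01 -0.03  1.51] shift after turn [ 0.01 -0.03  1.51] turn [-0.    0.    0.03] F [-0.4 -1.1 -0.1] grip 0.0 1.005 j [0.45 0.72 1.2  0.   1.23 0.3 ]
```

Call:
arm_command --steps '[[[1,0,-0.03,0.5,0,0,0],[1,0,0,0.5,0,0,0],[1,0,0,0.35,0,0,0],[1,0,0,0.15,0,0,0],[0.3,0,0,0,0,0,0],[0.3,0,0,0,0,0,0],[0.3,0,0,0,0,0,0]]]' --squeeze 40

```text
time_s: 3.02
eef_pos: [535.0, 385.8, 47.5]
ee_rot: [0.001, 0.653, 0.757, 0.001]
force: [-0.6, 0.2, -0.7]
grip_width: 0.419
grip_force: 40.1
```

Call:
arm_command --steps '[[[0.2,0,0,0,0,0,0],[0.2,0,0,0,0,0,0],[0.2,0,0,0,0,0,0]]]'

```text
time_s: 3.4
eef_pos: [535.0, 385.8, 47.4]
ee_rot: [0.0, 0.653, 0.757, 0.001]
force: [1.1, -0.7, 5.1]
grip_width: 0.413
grip_force: 40.9
```

Call:
arm_command --steps '[[[0.2,0,0,-0.1,0,0,0],[0.2,0,0,-0.3,0,0,0],[0.2,0,0,-0.4,0,0,0],[0.2,0,0,-0.4,0,0,0],[0.2,0,0,-0.1,0,0,0],[0.2,-0.05,-0.15,0,0,0,0],[0.2,-0.1,-0.35,0,0,0,0],[0.2,-0.2,-0.5,0,0,0,0]]]'

```text
time_s: 4.4
eef_pos: [486.2, 360.3, 110.3]
ee_rot: [-0.0, 0.653, 0.757, -0.001]
force: [-0.2, -0.1, -1.7]
grip_width: 0.416
grip_force: 40.3
```

Call:
arm_command --steps '[[[0.2,-0.2,-0.5,0,0,0,0],[0.2,-0.15,-0.5,0,0,0,0],[0.2,-0.1,-0.35,0,0,0,0],[0.2,-0.05,-0.15,0,0,0,0],[0.2,0,0,0,0,0,0],[0.2,0,0,0,0,0,0]]]'

```text
time_s: 5.15
eef_pos: [417.4, 325.3, 111.2]
ee_rot: [0.0, 0.653, 0.757, 0.0]
force: [0.1, -0.1, -2.7]
grip_width: 0.416
grip_force: 40.3
```

```bash
python3 plan.py 415 325 32 8; python3 - <<'E'
from h import *
a=capture("top")[150:300,150:360];b=capture("scene")[120:270,170:380]
cv2.imwrite("pics/lift.png",cv2.vconcat([cv2.resize(x,(420,300)) for x in(a,b)])[:,:,::-1])
E
```

```text
t 5.15 pos [417.4 325.3 111.2] shift now [ 0.   -0.05  1.58] shift after turn [ 0.   -0.05  1.58] turn [ 0.   -0.    0.05] F [ 0.1 -0.1 -2.7] grip 40.3 0.416 j [ 0.44  0.47  1.65 -0.    1.02  0.29]
```

View pics/lift.png

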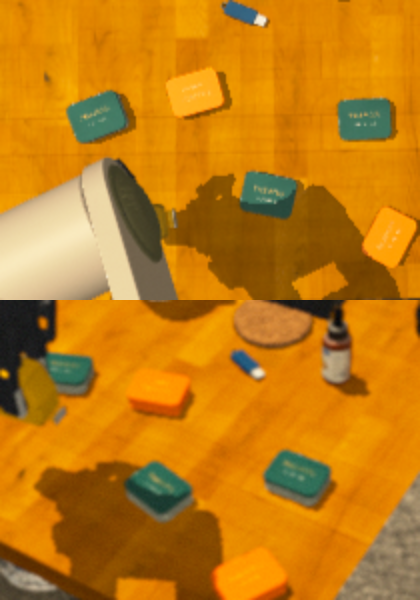

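Call:
arm_command --steps '[[[0.2,0,0,0.3,0,0,0],[0.2,0,0,0.5,0,0,0],[0.2,0,0,0.4,0,0,0],[0.2,0,0,0.25,0,0,0],[0.2,0,0,0.1,0,0,0],[0.2,0,0,0.05,0,0,0],[0.2,0,0,0,0,0,0],[0.2,0,0,0,0,0,0]]]'

```text
time_s: 6.25
eef_pos: [417.2, 325.3, 31.7]
ee_rot: [0.0, 0.653, 0.757, 0.0]
force: [-0.0, 0.3, -1.8]
grip_width: 0.415
grip_force: 40.3
```

```bash
python3 plan.py 415 325 28.4 8; python3 - <<'E'
from h import *
im=capture("top")
for c in blobs(im,*G,(150,380,130,300)): print("green",c.mean(0).round(),rect("top",c,19))
E
```

```text
t 6.25 pos [417.2 325.3  31.7] shift now [ 0.   -0.04  0.07] shift after turn [ 0.   -0.04  0.07] turn [ 0.01 -0.    0.06] F [-0.   0.3 -1.8] grip 40.3 0.415 j [0.44 0.59 1.71 0.   0.84 0.29]
green [284. 247.] [442.6 196.8  43.2  57.5 -12.2]
green [332. 209.] [528.4  84.1  42.   56.1  -0.8]
green [198. 208.] [535.4 394.   44.4  58.4  20.6]
```

Call:
arm_command --steps '[[[0.2,0,0,0.03,0,0,0],[0.2,0,0,0.03,0,0,0],[0.2,0,0,0.0,0,0,0],[0.8,0,0,0,0,0,0],[0.9,0,0,0,0,0,0],[0.9,0,0,0,0,0,0],[0.9,0,0,0,0,0,0]]]'

```text
time_s: 7.18
eef_pos: [417.0, 325.1, 28.3]
ee_rot: [0.0, 0.653, 0.757, 0.0]
force: [0.9, 0.1, -0.7]
grip_width: 0.898
grip_force: 0.0
```

Call:
arm_command --steps '[[[0.9,0,0,-0.3,0,0,0],[0.9,0,0,-0.5,0,0,0],[0.9,0,0,-0.8,0,0,0],[0.9,0,0,-0.4,0,0,0],[0.9,0,0,0,0,0,0]]]'

```text
time_s: 7.8
eef_pos: [417.6, 325.5, 130.3]
ee_rot: [0.001, 0.653, 0.757, 0.002]
force: [0.1, -0.5, 0.4]
grip_width: 0.897
grip_force: 0.0
```

```bash
python3 plan.py 535.4 394 60 20.6
```

```text
t 7.8 pos [417.6 325.5 130.3] shift now [1.01 2.53 1.42] shift after turn [0.45 2.69 1.41] turn [ 0.03 -0.   -1.41] F [ 0.1 -0.5  0.4] grip 0.0 0.897 j [ 0.44  0.44  1.64 -0.    1.06  0.29]
```

Call:
arm_command --steps '[[[0.9,0.1,0.3,0,0,0,0],[0.9,0.2,0.5,0,0,0,0],[0.9,0.25,0.6,0,0,0,0],[0.9,0.25,0.6,0,0,0,0],[0.9,0.2,0.5,0,0,0,0],[0.9,0,0,0.5,0,0,-0.7],[0.9,0,0,0.5,0,0,-0.7],[0.9,0,0,0.4,0,0,0]]]'

```text
time_s: 8.8
eef_pos: [532.6, 392.7, 56.2]
ee_rot: [-0.001, 0.57, 0.821, -0.001]
force: [1.6, -1.1, -0.3]
grip_width: 0.899
grip_force: 0.0
```

```bash
python3 m.py; python3 plan.py 535.4 394 14 20.6; python3 - <<'E'
from h import *
a=capture("top")[150:300,150:360];b=capture("scene")[120:270,170:380]
cv2.imwrite("pics/t1.png",cv2.vconcat([cv2.resize(x,(420,300)) for x in(a,b)])[:,:,::-1])
E
```

```text
green [284. 247.] [442.6 196.8  43.2  57.5 -12.2]
green [332. 209.] [528.4  84.1  42.   56.1  -0.8]
green [205. 205.] [541.2 378.2  24.7  43.9 -69.4]
yellow z79 [220. 262.] [415.4 330.6  28.9  41.4  10.4]
yellow z60 [414.1 335.   29.6  42.4  10.4]
t 8.85 pos [531.7 392.2  53.7] shift now [0.01 0.09 0.79] shift after turn [0.01 0.08 0.79] turn [-0.04  0.   -0.03] F [-0.1 -0.1 -2.5] grip 0.0 0.903 j [ 0.46  0.8   1.24 -0.    1.11  0.1 ]
```

View pics/t1.png

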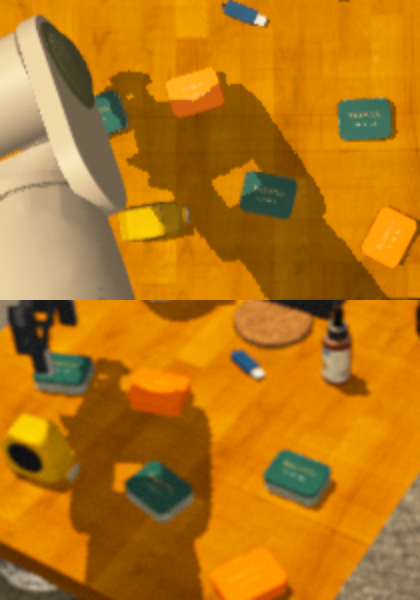

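Call:
arm_command --steps '[[[0.85,0,0.07,0.3,0,0,0],[0.85,0,0,0.3,0,0,0],[0.85,0,0,0.15,0,0,0],[0.85,0,0,0.08,0,0,0],[0.85,0,0,0,0,0,0]]]' --squeeze 60

```text
time_s: 9.57
eef_pos: [536.5, 394.3, 16.8]
ee_rot: [-0.0, 0.57, 0.822, -0.0]
force: [0.4, -0.4, -1.0]
grip_width: 0.853
grip_force: 0.0
```

Call:
arm_command --steps '[[[0.4,0,0,0,0,0,0],[0.4,0,0,0,0,0,0],[0.4,0,0,0,0,0,0],[0.4,0,0,0,0,0,0]]]'

```text
time_s: 10.07
eef_pos: [536.8, 394.4, 17.6]
ee_rot: [0.0, 0.57, 0.822, 0.001]
force: [-1.0, 0.4, 6.2]
grip_width: 0.539
grip_force: 62.3
```

```bash
python3 plan.py 535.4 394 112 20.6
```

```text
t 10.07 pos [536.8 394.4  17.6] shift now [ 0.   -0.03 -1.89] shift after turn [ 0.   -0.03 -1.89] turn [ 0.01 -0.   -0.01] F [-1.   0.4  6.2] grip 62.3 0.539 j [0.46 0.85 1.24 0.   1.05 0.1 ]
```

Call:
arm_command --steps '[[[0.4,0,0,-0.05,0,0,0],[0.4,0,0,-0.1,0,0,0],[0.4,0,0,-0.15,0,0,0],[0.4,0,0,-0.1,0,0,0],[0.4,0,0,0,0,0,0]]]'

```text
time_s: 10.7
eef_pos: [536.7, 394.4, 37.4]
ee_rot: [0.0, 0.57, 0.822, 0.0]
force: [-0.4, -0.3, -1.2]
grip_width: 0.539
grip_force: 61.5
```

```bash
python3 plan.py 535.4 394 112 20.6;  python3 - <<'E'
from h import *
b=capture("scene")[130:230,160:270]
cv2.imwrite("pics/t2.png",cv2.resize(b,(550,500))[:,:,::-1])
E
```

```text
t 10.7 pos [536.7 394.4  37.4] shift now [ 0.   -0.03 -1.49] shift after turn [ 0.   -0.03 -1.49] turn [ 0.01 -0.   -0.01] F [-0.4 -0.3 -1.2] grip 61.5 0.539 j [ 0.46  0.83  1.23 -0.    1.08  0.1 ]
```

View pics/t2.png

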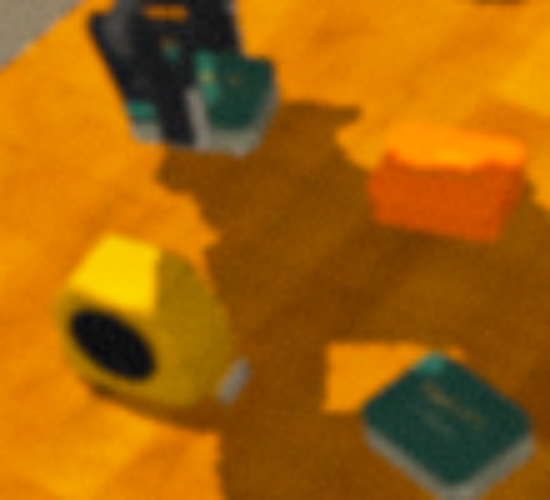

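Call:
arm_command --steps '[[[0.4,0,0,-0.2,0,0,0],[0.4,0,0,-0.4,0,0,0],[0.4,0,0,-0.5,0,0,0],[0.4,0,0,-0.35,0,0,0],[0.4,0,0,-0.15,0,0,0],[0.4,0,0,0,0,0,0],[0.4,0,0,0,0,0,0],[0.4,0,0,0,0,0,0]]]'

```text
time_s: 11.75
eef_pos: [536.2, 394.1, 116.0]
ee_rot: [-0.0, 0.57, 0.822, -0.001]
force: [0.6, 0.7, -1.4]
grip_width: 0.538
grip_force: 61.6
```

Call:
arm_command --steps '[[[0.4,0,0,0,0,0,0],[0.4,0,0,0,0,0,0]]]'

```text
time_s: 12.0
eef_pos: [536.5, 394.2, 116.6]
ee_rot: [-0.0, 0.57, 0.822, -0.0]
force: [-0.5, -0.1, -0.6]
grip_width: 0.532
grip_force: 61.6
```

```bash
cat > w.py <<'E'
from h import *
F=[];T=[]
for i in range(12): capture("top"); s=sense(); F.append(s["force"]); T.append(s["tau"])
print("F",np.mean(F,0).round(2),np.std(F,0).round(2),"tau",np.mean(T,0).round(2),s["eef_pos"].round(1),s["grip_width"],s["time_s"])
E
python3 w.py
```

```text
F [ 0.06  0.11 -1.19] [0.38 0.56 0.4 ] tau [ -0.   -58.79 -25.36   0.     0.     0.  ] [536.5 394.2 116.8] 0.5390043332905933 12.6
```

Call:
arm_command --steps '[[[0.4,0,0,0.3,0,0,0],[0.4,0,0,0.5,0,0,0],[0.4,0,0,0.5,0,0,0],[0.4,0,0,0.35,0,0,0],[0.4,0,0,0.2,0,0,0],[0.4,0,0,0.1,0,0,0],[0.4,0,0,0.03,0,0,0],[0.4,0,0,0,0,0,0]]]'

```text
time_s: 13.6
eef_pos: [536.7, 394.4, 18.4]
ee_rot: [0.0, 0.57, 0.822, 0.0]
force: [-0.8, -1.0, -1.5]
grip_width: 0.535
grip_force: 61.6
```

Call:
arm_command --steps '[[[0.4,0,0,0,0,0,0],[0.8,0,0,0,0,0,0],[0.85,0,0,0,0,0,0],[0.85,0,0,0,0,0,0],[0.85,0,0,-0.3,0,0,0],[0.85,0,0,-0.6,0,0,0],[0.85,0,0,-0.8,0,0,0],[0.85,0,0,-0.6,0,0,0]]]'

```text
time_s: 14.6
eef_pos: [536.8, 394.5, 135.9]
ee_rot: [0.001, 0.57, 0.822, 0.001]
force: [-0.3, -0.1, -0.3]
grip_width: 0.843
grip_force: 0.0
```

```bash
python3 plan.py 442.6 196.8 60 -12.2
```

```text
t 14.6 pos [536.8 394.5 135.9] shift now [-3.04 -3.15  1.51] shift after turn [-4.26 -1.01  1.52] turn [ 0.02 -0.01  3.81] F [-0.3 -0.1 -0.3] grip 0.0 0.843 j [0.46 0.71 1.16 0.   1.27 0.1 ]
```

Call:
arm_command --steps '[[[0.85,-0.2,-0.2,0,0,0,0],[0.85,-0.4,-0.4,0,0,0,0],[0.85,-0.5,-0.5,0,0,0,0],[0.85,-0.5,-0.5,0,0,0,0],[0.85,-0.5,-0.5,0,0,0,0],[0.85,-0.5,-0.5,0,0,0,0],[0.85,-0.3,-0.35,0,0,0,0],[0.85,-0.14,-0.2,0,0,0,0]]]'

```text
time_s: 15.6
eef_pos: [442.2, 196.0, 133.8]
ee_rot: [0.001, 0.57, 0.821, 0.001]
force: [-0.4, 0.4, 0.4]
grip_width: 0.851
grip_force: 0.0
```

Call:
arm_command --steps '[[[0.85,0,0,0.1,0,0,0.75],[0.85,0,0,0.2,0,0,0.75],[0.85,0,0,0.2,0,0,0.75],[0.85,0,0,0.3,0,0,0.75],[0.85,0,0,0.3,0,0,0.81],[0.85,0,0,0.2,0,0,0],[0.85,0,0,0.1,0,0,0],[0.85,0,0,0,0,0,0]]]'

```text
time_s: 16.6
eef_pos: [442.3, 196.8, 62.9]
ee_rot: [0.0, 0.778, 0.628, 0.0]
force: [-0.3, -0.3, 0.2]
grip_width: 0.85
grip_force: 0.0
```

```bash
python3 plan.py 442.6 196.8 17 -12.2; python3 m.py
```

```text
t 16.6 pos [442.3 196.8  62.9] shift now [0.   0.01 0.92] shift after turn [0.   0.01 0.92] turn [ 0.   -0.    0.01] F [-0.3 -0.3  0.2] grip 0.0 0.85 j [ 0.18  0.46  1.82 -0.    0.86  0.39]
green [332. 209.] [528.4  84.1  42.   56.1  -0.8]
green [198. 208.] [535.6 394.1  44.2  58.4  20.1]
yellow z79 [219. 262.] [415.4 333.6  29.3  35.6   7.1]
yellow z60 [414.  338.   29.9  36.4   7.1]
```

Left tin is back in place (0.2 mm shift). Middle tin next.

Call:
arm_command --steps '[[[0.85,0,0,0.3,0,0,0],[0.85,0,0,0.35,0,0,0],[0.85,0,0,0.2,0,0,0],[0.85,0,0,0.05,0,0,0],[0.4,0,0,0,0,0,0],[0.4,0,0,0,0,0,0],[0.4,0,0,0,0,0,0],[0.4,0,0,0,0,0,0]]]'

```text
time_s: 17.65
eef_pos: [442.6, 196.8, 18.5]
ee_rot: [0.0, 0.778, 0.628, 0.001]
force: [-0.9, -0.7, 7.1]
grip_width: 0.535
grip_force: 62.4
```

Call:
arm_command --steps '[[[0.4,0,0,0,0,0,0],[0.4,0,0,-0.05,0,0,0],[0.4,0,0,-0.1,0,0,0],[0.4,0,0,-0.15,0,0,0],[0.4,0,0,-0.1,0,0,0],[0.4,0,0,0,0,0,0]]]'

```text
time_s: 18.4
eef_pos: [442.4, 196.7, 38.2]
ee_rot: [0.0, 0.778, 0.628, 0.0]
force: [-0.8, -0.8, -0.2]
grip_width: 0.534
grip_force: 61.6
```

```bash
python3 w.py;python3 plan.py 442.6 196.8 117 -12.2;  python3 - <<'E'
from h import *
b=capture("scene")[150:250,190:300]
cv2.imwrite("pics/t3.png",cv2.resize(b,(550,500))[:,:,::-1])
E
```

```text
F [-0.21  0.16 -0.99] [0.48 0.58 0.39] tau [  0.   -42.37 -18.04   0.     0.     0.  ] [442.2 196.7  37.7] 0.5340254073641864 19.0
t 19.0 pos [442.2 196.7  37.7] shift now [ 0.    0.01 -1.59] shift after turn [ 0.    0.01 -1.59] turn [-0.  0. -0.] F [-0.  -0.  -1.2] grip 61.6 0.534 j [ 0.18  0.51  1.84 -0.    0.8   0.39]
```

View pics/t3.png

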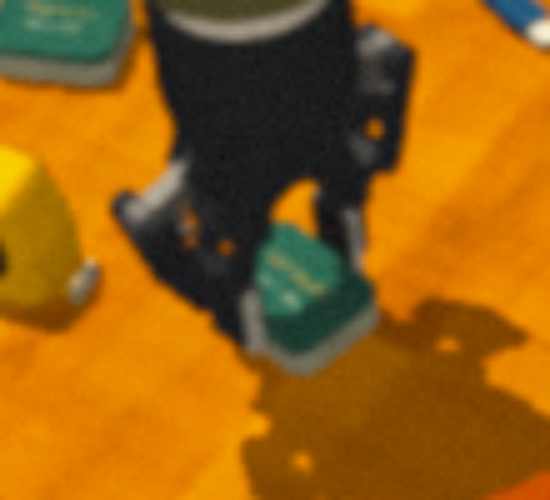

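Call:
arm_command --steps '[[[0.4,0,0,-0.2,0,0,0],[0.4,0,0,-0.4,0,0,0],[0.4,0,0,-0.5,0,0,0],[0.4,0,0,-0.35,0,0,0],[0.4,0,0,-0.15,0,0,0],[0.4,0,0,0,0,0,0],[0.4,0,0,0,0,0,0],[0.4,0,0,0,0,0,0]]]'

```text
time_s: 20.05
eef_pos: [442.0, 196.6, 117.2]
ee_rot: [-0.0, 0.778, 0.628, -0.001]
force: [0.1, -0.7, -0.9]
grip_width: 0.538
grip_force: 61.6
```

```bash
python3 w.py
```

```text
F [ 0.1   0.04 -1.17] [0.41 0.27 0.39] tau [ -0.   -39.9  -21.76   0.     0.     0.  ] [442.2 196.7 117.8] 0.5347600570175239 20.65
```

Call:
arm_command --steps '[[[0.4,0,0,0.3,0,0,0],[0.4,0,0,0.5,0,0,0],[0.4,0,0,0.5,0,0,0],[0.4,0,0,0.35,0,0,0],[0.4,0,0,0.2,0,0,0],[0.4,0,0,0.1,0,0,0],[0.4,0,0,0.03,0,0,0],[0.4,0,0,0,0,0,0]]]'

```text
time_s: 21.65
eef_pos: [442.4, 196.7, 19.1]
ee_rot: [0.0, 0.778, 0.628, 0.0]
force: [0.5, 0.2, -0.8]
grip_width: 0.535
grip_force: 61.6
```

Call:
arm_command --steps '[[[0.4,0,0,0,0,0,0],[0.8,0,0,0,0,0,0],[0.85,0,0,0,0,0,0],[0.85,0,0,0,0,0,0],[0.85,0,0,-0.3,0,0,0],[0.85,0,0,-0.6,0,0,0],[0.85,0,0,-0.8,0,0,0],[0.85,0,0,-0.6,0,0,0]]]'

```text
time_s: 22.65
eef_pos: [442.5, 196.8, 136.4]
ee_rot: [0.001, 0.778, 0.628, 0.001]
force: [0.4, -0.1, 0.4]
grip_width: 0.847
grip_force: 0.0
```

```bash
python3 plan.py 528.4 84.1 62 -0.8
```

```text
t 22.65 pos [442.5 196.8 136.4] shift now [-1.84  2.15  1.49] shift after turn [-2.23  1.75  1.49] turn [ 0.01 -0.   -1.33] F [ 0.4 -0.1  0.4] grip 0.0 0.847 j [ 0.18  0.34  1.76 -0.    1.03  0.39]
```

Call:
arm_command --steps '[[[0.85,-0.15,0.2,0,0,0,0],[0.85,-0.3,0.35,0,0,0,0],[0.85,-0.4,0.5,0,0,0,0],[0.85,-0.4,0.5,0,0,0,0],[0.85,-0.4,0.4,0,0,0,0],[0.85,-0.19,0.2,0,0,0,0],[0.85,0,0,0.1,0,0,-0.7],[0.85,0,0,0.3,0,0,-0.63]]]'

```text
time_s: 23.65
eef_pos: [527.9, 84.0, 113.7]
ee_rot: [0.0, 0.711, 0.703, 0.0]
force: [-0.1, -0.4, -0.4]
grip_width: 0.851
grip_force: 0.0
```

Call:
arm_command --steps '[[[0.85,0,0,0.4,0,0,0],[0.85,0,0,0.4,0,0,0],[0.85,0,0,0.2,0,0,0],[0.85,0,0,0,0,0,0]]]'

```text
time_s: 24.15
eef_pos: [527.5, 84.1, 63.4]
ee_rot: [-0.0, 0.712, 0.702, -0.0]
force: [-0.0, -0.7, 0.1]
grip_width: 0.855
grip_force: 0.0
```

```bash
python3 plan.py 528.4 84.1 17.3 -0.8; python3 m.py
```

```text
t 24.15 pos [527.5  84.1  63.4] shift now [0.   0.02 0.92] shift after turn [0.   0.02 0.92] turn [-0.01 -0.    0.  ] F [-0.  -0.7  0.1] grip 0.0 0.855 j [-0.06  0.55  1.67  0.    0.92 -0.05]
green [284. 247.] [442.4 196.8  42.8  57.5 -12.2]
green [198. 208.] [535.6 394.1  44.2  58.4  20.1]
yellow z79 [220. 262.] [415.8 330.5  28.8  41.9   8.5]
yellow z60 [414.5 334.9  29.4  42.8   8.5]
```

Call:
arm_command --steps '[[[0.85,0,0.02,0.3,0,0,0],[0.85,0,0,0.35,0,0,0],[0.85,0,0,0.2,0,0,0],[0.85,0,0,0.05,0,0,0],[0.4,0,0,0,0,0,0],[0.4,0,0,0,0,0,0],[0.4,0,0,0,0,0,0],[0.4,0,0,0,0,0,0]]]'

```text
time_s: 25.2
eef_pos: [529.2, 84.0, 19.6]
ee_rot: [0.001, 0.712, 0.702, 0.0]
force: [-1.8, -0.4, 6.1]
grip_width: 0.535
grip_force: 61.7
```

Call:
arm_command --steps '[[[0.4,0,0,0,0,0,0],[0.4,0,0,-0.05,0,0,0],[0.4,0,0,-0.1,0,0,0],[0.4,0,0,-0.15,0,0,0],[0.4,0,0,-0.1,0,0,0],[0.4,0,0,0,0,0,0]]]'

```text
time_s: 25.95
eef_pos: [529.0, 84.0, 39.3]
ee_rot: [0.0, 0.712, 0.702, 0.0]
force: [0.2, 0.4, -4.1]
grip_width: 0.533
grip_force: 61.2
```

```bash
python3 w.py;python3 plan.py 528.4 84.1 170 -0.8;  python3 - <<'E'
from h import *
b=capture("scene")[140:240,270:380]
cv2.imwrite("pics/t4.png",cv2.resize(b,(550,500))[:,:,::-1])
E
```

```text
F [ 0.08 -0.09 -3.69] [0.52 0.42 0.47] tau [  0.   -48.64 -20.23   0.     0.     0.  ] [528.8  84.   38.8] 0.5384992090390002 26.55
t 26.55 pos [528.8  84.   38.8] shift now [ 0.   -0.01 -2.62] shift after turn [ 0.   -0.01 -2.62] turn [-0.  0. -0.] F [-0.3  0.9 -4.1] grip 61.2 0.538 j [-0.06  0.59  1.68 -0.    0.87 -0.05]
```

View pics/t4.png

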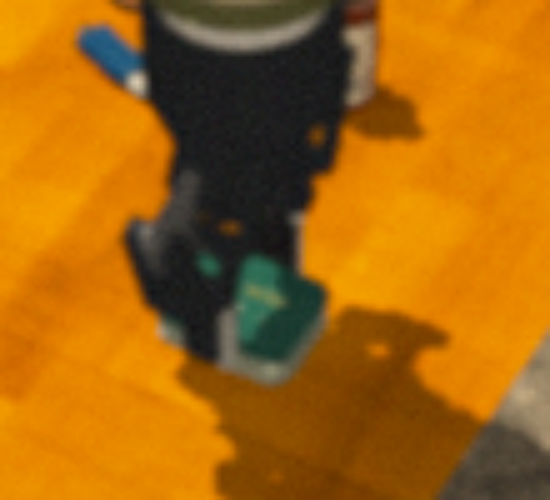

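Call:
arm_command --steps '[[[0.4,0,0,-0.2,0,0,0],[0.4,0,0,-0.4,0,0,0],[0.4,0,0,-0.5,0,0,0],[0.4,0,0,-0.35,0,0,0],[0.4,0,0,-0.15,0,0,0],[0.4,0,0,0,0,0,0],[0.4,0,0,0,0,0,0],[0.4,0,0,0,0,0,0]]]'

```text
time_s: 27.6
eef_pos: [528.5, 84.0, 118.2]
ee_rot: [-0.0, 0.712, 0.702, -0.0]
force: [-0.0, 0.1, -3.6]
grip_width: 0.536
grip_force: 61.5
```

```bash
python3 w.py
```

```text
F [-0.13  0.17 -3.32] [0.6  0.37 0.47] tau [ -0.   -46.5  -23.49   0.     0.     0.  ] [528.8  84.  118.8] 0.5403176530647912 28.2
```

Call:
arm_command --steps '[[[0.4,0,0,-0.2,0,0,0],[0.4,0,0,-0.3,0,0,0],[0.4,0,0,-0.3,0,0,0],[0.4,0,0,-0.2,0,0,0],[0.4,0,0,0,0,0,0],[0.4,0,0,0,0,0,0],[0.4,0,0,0,0,0,0],[0.4,0,0,0,0,0,0]]]'

```text
time_s: 29.2
eef_pos: [528.7, 84.0, 168.5]
ee_rot: [-0.0, 0.712, 0.702, -0.0]
force: [-0.1, 0.2, -3.3]
grip_width: 0.539
grip_force: 61.5
```

```bash
python3 w.py; python3 m.py; python3 - <<'E'
from h import *
cv2.imwrite("pics/end.png",capture("scene")[:,:,::-1])
E
```

```text
F [-0.15 -0.17 -3.62] [0.48 0.46 0.4 ] tau [ -0.   -45.44 -25.27   0.     0.    -0.  ] [528.8  84.  168.8] 0.539891992815551 29.8
green [284. 247.] [442.4 196.8  42.8  57.5 -12.2]
green [198. 208.] [535.6 394.1  44.2  58.4  20.1]
yellow z79 [220. 262.] [415.6 330.8  28.4  41.2   8.5]
yellow z60 [414.3 335.2  29.1  42.2   8.5]
```

View pics/end.png

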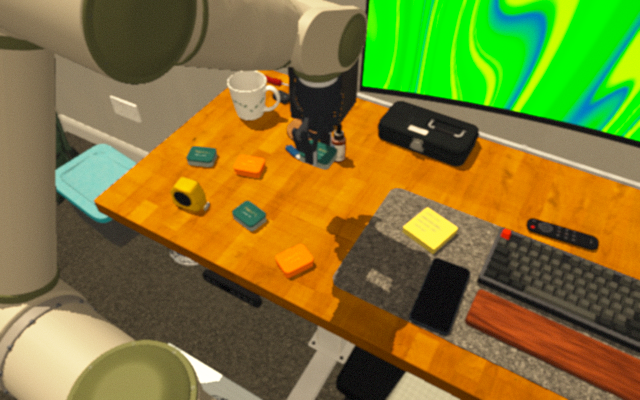

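The picture shows the held tin raised level at about (322,152). The other tins are at (202,156) and (249,214), the tape measure stands upright at (188,195), and the spray bottle, pad and memory stick are where they started.

```bash
python3 -c "
from rig import *
print(finish_job())"
```

```text
the job is handed in; nothing more can be done
None
```

The job is handed in (no verdict came back): the right tin is the heaviest, pulling about 3.5 N against about 1.2 N for each of the others, and it is held level about 15 cm above the desk; the other two tins are back in place, the tape measure stands upright on the desk, and the spray bottle, memo pad and memory stick were left alone.

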